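# Blow out a rinsed reagent bottle on the air dryer

### The job

Take the rinsed bottle with the green neck ring out of its draining cradle, turn it upside down over the dryer's upright air lance, and with its mouth gently press the spring collar fully down, the bottle standing straight. Hold it pressed for at least two seconds to blow it out and finish while still gripping the bottle and holding the collar down: do not let go at the end. Leave the other bottle, the tube rack, the cap and the scanner where they are.

Things in the scene. Friction and masses are not known exactly. Their poses are not given: they have to be found in the camera images.
- bottle: Bottle to dry: empty open white plastic bottle with a GREEN neck ring, 105 mm long, 40 g. Origin: centre of the base's outer face; z from base to mouth. Body 50 mm in diameter up to 74 mm from the base, then a shoulder to the neck, 36 mm outside, 29 mm inside (ring 41 mm, 87 to 95 mm from the base). Inside depth 102 mm. Starts in a cradle, mouth away from robot (+x +-0.35 rad), 30 degrees down.
- bottle_mouth (a point): Centre of the bottle's mouth, in the plane of the rim, 105 mm from the base along the bottle's z axis; same axes as the bottle.
- cradle_a: Fixed blue draining cradle under the green-ringed bottle, 125 x 52 mm. Origin: on the work surface below a point 42 mm from the bottle's base; x horizontally the way the mouth points, z up. The bottle's base centre is 83 mm high. The trough reaches at most 21 mm to either side of the bottle's axis, so the body's sides are free. Two small stops stand before the mouth's lower edge: lift it up.
- bottle_black: Bystander: the same bottle with a BLACK neck ring, in the other, alike cradle; which cradle holds which bottle varies. Same origin and axes as the green one.
- dryer: Air dryer, fixed: white housing 180 x 150 mm, 48 mm high, with a steel drip tray 150 x 130 mm on top (rim at 56 mm). In the middle a dark valve boss (42 mm across, top at 66 mm), and out of it the upright steel air lance, 10 mm in diameter, that goes up into the upside-down bottle. Origin: centre of the underside, on the lance's axis; z up; yaw within 0.3 rad.
- lance_tip (a point): Tip of the air lance, on its axis, 163 mm above the work surface, 78 mm above the collar's upper face at rest. The last 6 mm taper to 4 mm.
- collar_top (a point): Centre of the spring collar's upper face, moving with it. The collar is a flat grey ring round the lance with a black rubber face, 60 mm (rubber 48 mm) outside, 14 mm inside diameter, 7 mm thick. At rest this face is 85 mm above the work surface and a gap of 12 mm shows between collar and boss; fully down the gap is closed. z up.
- collar (a joint): Downward travel of the spring collar (m): 0 at rest (up), 0.012 fully down on its rigid stop, the boss. It opens the air valve and springs back when let go. About 3 N start it moving, rising evenly to about 9 N at full travel.
- tube_rack: Bystander: grey rack of capped sample tubes, 62 x 170 mm, 104 mm high; origin at the centre of its underside.
- cap: Bystander: green screw cap, 42 mm across, 18 mm high, lying open side up; origin at the centre of its underside.
- scanner: Bystander: black hand-held barcode scanner standing on its foot, 90 mm across at the foot, about 190 mm high; origin at the centre of its underside.
Things that resemble listed ones, but are neither listed nor needed, are in the scene too. What is shaped like the bottle but red is not meant.

How it is judged:
By the outcome, as a careful person would: the job done as asked, in the order asked, and still so for the second after the job is handed in, while the arm keeps its last pose, push and grip.
It also fails if it takes over 53 s, if anything falls off the work surface, if the arm or the gripper's body presses on something with over 40 N, if the wrist force passes 120 N, or if a joint passes its speed limit or range.

### The arm

A 6-joint arm with a two-finger parallel gripper is mounted at the origin on the work surface. World frame = base frame: x ahead of the robot, y to its left, z up, the work surface at z = 0. Lengths are in m, angles in rad, forces in N, time in s.
With the tool pointing down it reaches from about 0.35 to 0.95 m from the base axis. Payload 17.4 kg.
Tool frame: the origin (TCP) lies at the very end of the fingers, on their centre line; the grasp point (between the pads) lies arm.tcp_to_grasp behind it (arm.tcp_to_grasp is the distance from the TCP to the grasp point, in m); z points along the fingers, y is the line along which they close (so a half turn about z gives the same grasp; the last joint's range is limited). The gripper opens to 93 mm and grips with 3 to 60 N. Pads are 15 mm wide; open, the fingers measure 128 mm over their backs; the gripper's body (75 mm by 188 mm) begins 65 mm behind the grasp point.
Start: joints at [1.188, 0.116, 1.442, -0, 1.584, -0.038], TCP at [0.228, 0.635, 0.185] pointing down, gripper open.
Joint ranges: [-2.83, 2.83], [-0.83, 2.19], [0.07, 2.5], [-1.14, 4.28], [0.01, 3], [-2.97, 2.97]. Speed limits (rad/s): [1.89, 1.89, 2.22, 3.14, 3.14, 3.14].

### API

Orientations are given as [roll, pitch, yaw] about the fixed x, y, z axes, in that order (R = Rz(yaw) Ry(pitch) Rx(roll)).
In Python, from station import arm gives the robot as it stands.
- The arm moves only by the shell command python3 -m inch 'ROWS' [FORCE]. ROWS is JSON, a list of rows, each a list of 3 entries, a list of its own where there are three numbers: the shift along the tool's x, y, z scaled (see below), then the turn, a rotation vector about the tool's x, y, z scaled (see below), then the opening, from -1 (shut) to 1 (fully open), so that 0 is half open. In form: [[[dx, dy, dz], [ax, ay, az], fingers], ...]. A call has 1 to 12 rows; each row is the pose to reach, as a shift and turn from the pose commanded when the call began, along the tool's axes at that moment, turning the shorter way round; what a row does not reach only later rows make up. The controller multiplies each number of a shift by 400 mm and each number of a turn by 360 degrees. A row lasts 1/8 s, in which the tool goes at most 62.5 mm and 10.7 degrees, less where a joint would pass 70% of its speed; a pose out of reach is approached as far as the arm can. A call with a number of a shift or a turn outside -1 to 1 is refused whole. A call with a gripper value outside its range is refused whole. The fingers move at their own pace and stop on an object; FORCE is the grip in N (left out, the last holds). Time passes only in rows, so rows that repeat a pose let the fingers close. It gives the time, the measured TCP pose, the force, the opening and the grip force at its end, in the units of the state.
- arm.state(): the state, without advancing time (a new reading comes with each control period).
- arm.get_image(name): name is "scene" or "top" or "wrist"; returns the picture (384x512x3 uint8, red, green, blue); there is no depth.
- arm.camera_model(name): a dict with "camera_matrix" (3x3 intrinsics, pixels), "rvec" (rotation vector, rad) and "tvec" (3), from world to camera coordinates, as OpenCV has them. Camera axes: x right, y down, z forward; pixel columns grow to the right and rows downward; lengths in m; the calibration is good to about 2 mm. The wrist camera is an equidistant fisheye: a pixel r from the principal point sees the ray r / f radians off the axis. A picture is of the moment at which its call begins: read the wrist's pose just before it. camera_model takes no time and is no camera call; for the wrist camera it gives the pose at the moment of the call.
- arm.close_job(): hands the job in; it is judged then, once.
The state is a dict: "time_s": time; "joint_positions": joint angles; "joint_velocities": joint speeds; "joint_efforts": joint torques, N m; "ee_pos": TCP position; "ee_rot": TCP orientation; "force": force on the tool from outside, world axes, zero at the start; "ft_torque": the same for the moment, N m; "opening": finger opening in m; "grasp_force": force on a finger pad.
Only numpy, scipy, OpenCV 4.12 (cv2) and the standard library are available. Lean on these libraries where they do the work, as an engineer would, in place of code of your own. Each camera call takes 0.05 s, during which the arm holds its last target. There are 200 camera calls.

## Working session

There is one attempt and no reset: what is moved stays moved. The work goes in short steps, Python scripts to look and compute and a shell command to move; the robot and the scene stay as the last step left them, time stands still between calls to the robot, and variables do not carry over. Pictures are saved under pics/ and viewed, at most 10 in all, crops included, and the job is handed in when it is done.

```bash
mkdir -p pics; ls; python3 - <<'E'
from station import arm
import cv2
s=arm.state();print(s['time_s'],s['ee_pos'],s['ee_rot'],s['opening'],arm.tcp_to_grasp)
for n in("scene","top"):
    im=arm.get_image(n);cv2.imwrite(f'pics/{n}0.png',cv2.resize(im[:,:,::-1],(800,600),interpolation=cv2.INTER_CUBIC))
    m=arm.camera_model(n);print(n,m)
E
```

```text
pics
0.0 [0.22807137 0.63504993 0.18456881] [-3.14041369e+00 -6.30121092e-05  2.79678214e+00] 0.09307209692789095 0.0188
scene {'camera_matrix': array([[352.86592261,   0.        , 255.18830671],
       [  0.        , 352.86592261, 189.95216123],
       [  0.        ,   0.        ,   1.        ]]), 'rvec': array([ 1.40268276,  2.23493999, -0.84399419]), 'tvec': array([ 0.1642469 , -0.33722888,  1.30402478])}
top {'camera_matrix': array([[349.14771408,   0.        , 259.57152366],
       [  0.        , 349.14771408, 183.8059459 ],
       [  0.        ,   0.        ,   1.        ]]), 'rvec': array([ 2.20730326, -2.16178565,  0.07323027]), 'tvec': array([0.05493476, 0.57187679, 0.89894555])}
```

View pics/scene0.png

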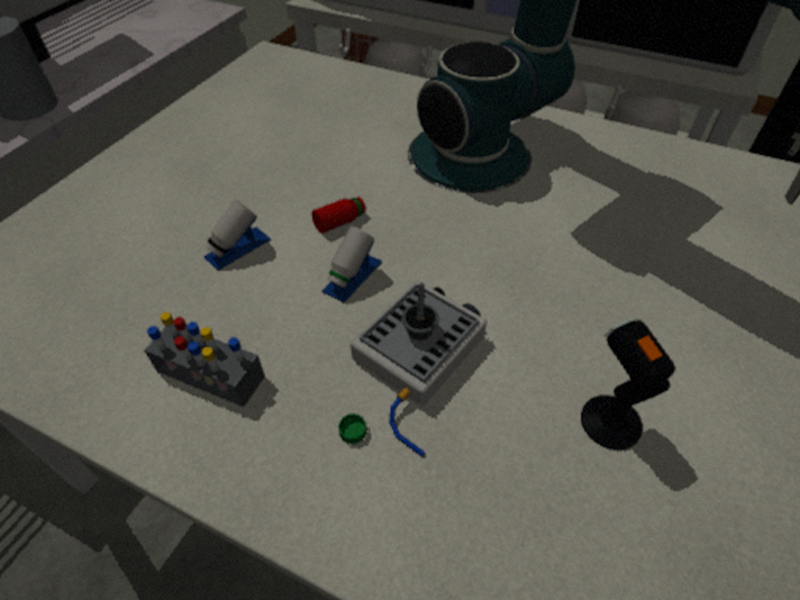

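View pics/top0.png

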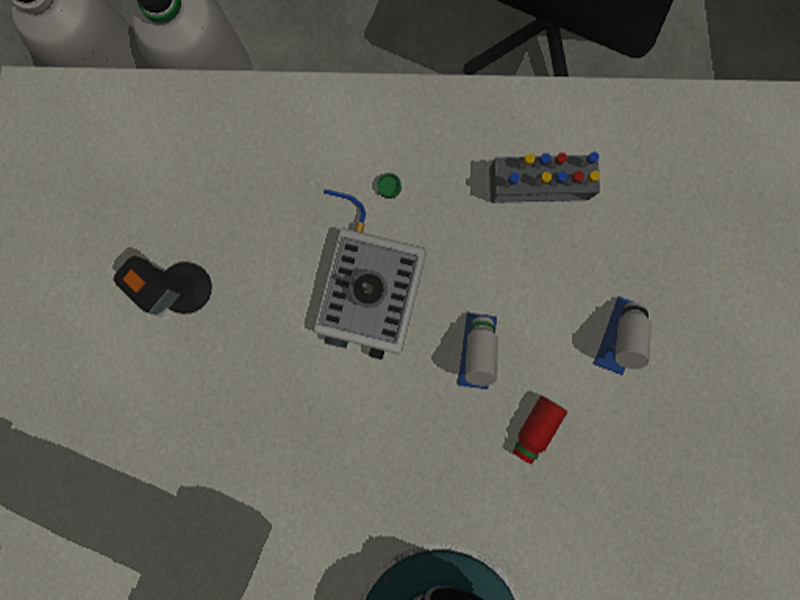

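The scene view shows the green-ring bottle at about (352,257) and the lance at (421,300). In the top view the bottle lies at (482,350) and the lance at (367,288), with the black-ring bottle further right. Next I enlarge both.

```bash
python3 - <<'E'
import cv2
from station import arm
a=arm.get_image("top")[:,:,::-1];b=arm.get_image("scene")[:,:,::-1]
# top cols 200-330 rows 140-255 ; scene cols 200-320 rows 135-255
import numpy as np
A=cv2.resize(a[150:250,205:325],None,fx=6.5,fy=6,interpolation=cv2.INTER_CUBIC)
A=cv2.convertScaleAbs(A,alpha=1.3,beta=0)
B=cv2.convertScaleAbs(cv2.resize(b[140:240,200:320],None,fx=6.5,fy=6,interpolation=cv2.INTER_CUBIC),alpha=1.5)
cv2.imwrite('pics/topc.png',A);cv2.imwrite('pics/scc.png',B)
E
```

```text
(no output)
```

View pics/topc.png

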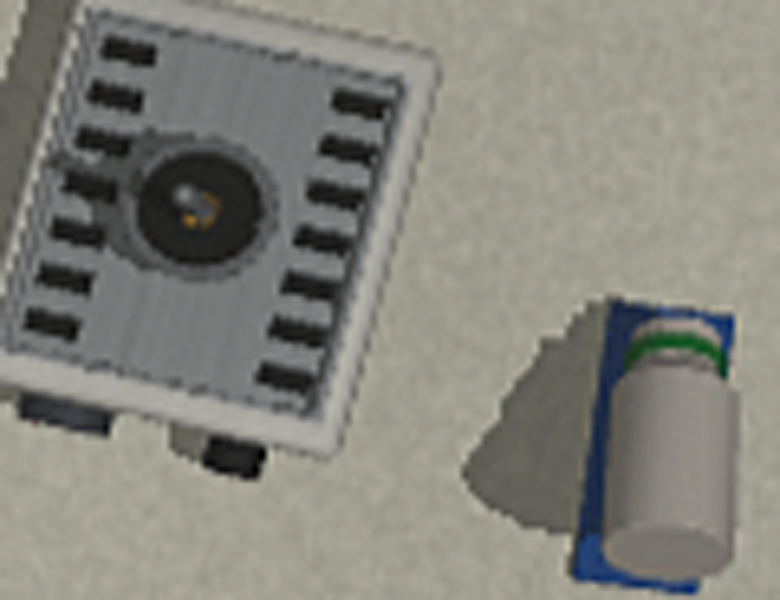

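View pics/scc.png

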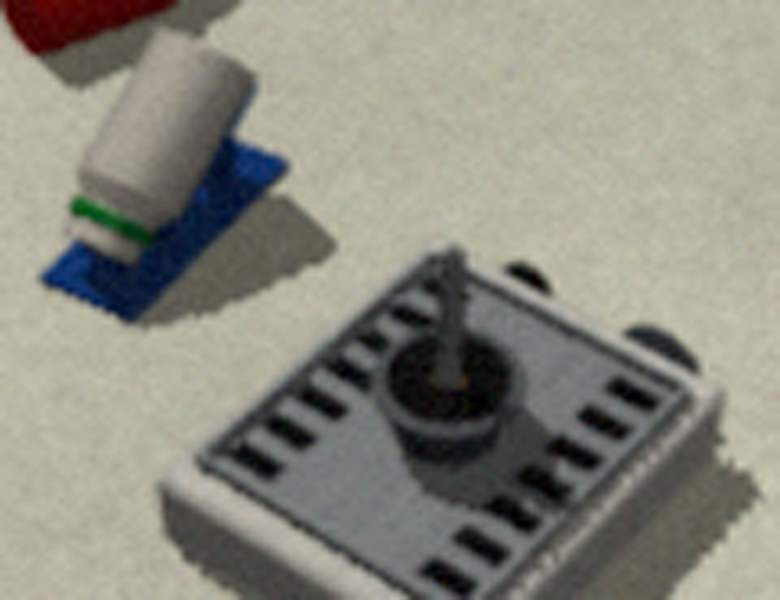

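The top crop shows the base ellipse centre at (668,552), body centreline (673,390)→(668,545), cradle plate corners (607,303), (735,317), (697,592), (572,575), rubber disc centre (200,207) and lance tip (187,196). The scene crop shows the rubber centre at (450,379) and the lance tip at (453,252).

```bash
cat >h.py <<'E'
import numpy as np,cv2
from station import arm
from scipy.spatial.transform import Rotation as Rn
def ray(n,p):
    m=arm.camera_model(n);R=cv2.Rodrigues(m['rvec'])[0];t=m['tvec'].ravel()
    d=R.T@np.linalg.inv(m['camera_matrix'])@[p[0],p[1],1];return -R.T@t,d
def atz(n,p,z):
    o,d=ray(n,p);return o+d*(z-o[2])/d[2]
def tc(u,v):return((u+.5)/6.5-.5+205,(v+.5)/6-.5+150)
def sc(u,v):return((u+.5)/6.5-.5+200,(v+.5)/6-.5+140)
E
python3 - <<'E'
from h import *
np.set_printoptions(precision=4,suppress=True)
print('collar',atz('top',tc(200,207),.085),atz('scene',sc(450,379),.085))
print('tip',atz('top',tc(187,196),.163),atz('scene',sc(453,252),.163))
print('base',atz('top',tc(668,552),.083))
c=[atz('top',tc(*q),.004) for q in((607,303),(735,317),(697,592),(572,575))]
for q in c:print(q)
print('plate c',np.mean(c,0),'yaws',[np.arctan2(*(d[1::-1])) for d in(c[0]-c[3],c[1]-c[2])], np.arctan2(*(c[0]-c[1])[:2]) )
for (u,v) in((673,390),(668,545)):
    pass
# fit yaw, base xy using centreline + ring in both views
from scipy.optimize import least_squares
def proj(n,X):
    m=arm.camera_model(n);return cv2.projectPoints(np.array(X,float).reshape(-1,3),m['rvec'],m['tvec'],m['camera_matrix'],None)[0].reshape(-1,2)
# scene sides: ring ends (72,205),(152,240); rim
from itertools import product
def sil(n,x,y,yaw,org):
    ax=np.array([np.cos(yaw)*.8660,np.sin(yaw)*.8660,-.5]);b=np.array([x,y,.083])
    cam=ray(n,(0,0))[0];o=[]
    for s,r in((.004,.025),(.070,.025),(.091,.0205)):
        p=b+ax*s;e=np.cross(ax,cam-p);e/=np.linalg.norm(e);
        f=np.cross(e,ax);
        o+= [p+r*e,p-r*e]
    return proj(n,o)
for yaw in(0,):
  x,y=atz('top',tc(668,552),.083)[:2]
  for n in('top','scene'):
    P=sil(n,x,y,yaw,None);print(n,[((a+.5-(205 if n=='top' else 200))*6.5,(b+.5-(150 if n=='top' else 140))*6) for a,b in P])
E
```

```text
collar [0.5642 0.1258 0.085 ] [0.564 0.129 0.085]
tip [0.5629 0.1247 0.163 ] [0.5651 0.1286 0.163 ]
base [ 0.4283 -0.052   0.083 ]
[ 0.5303 -0.0364  0.004 ]
[ 0.5252 -0.089   0.004 ]
[ 0.4039 -0.0747  0.004 ]
[ 0.4102 -0.0238  0.004 ]
plate c [ 0.4674 -0.056   0.004 ] yaws [np.float64(-0.10493569241969822), np.float64(-0.11746497965673922)] 0.09711585992052206
top [(np.float64(735.5291398082086), np.float64(540.8209926716347)), (np.float64(600.7391646018481), np.float64(545.9506414266182)), (np.float64(722.9693077233887), np.float64(396.8344968146996)), (np.float64(593.8682825697109), np.float64(402.766640309938)), (np.float64(707.6523105530666), np.float64(354.0720082135424)), (np.float64(603.1927118238125), np.float64(359.12017027385764))]
scene [(np.float64(145.62429570021254), np.float64(39.79134359090676)), (np.float64(251.0149635948177), np.float64(82.31737073814975)), (np.float64(86.35375493747411), np.float64(166.64788910384038)), (np.float64(193.0140548168637), np.float64(208.8565777094655)), (np.float64(76.95548547782329), np.float64(211.30013917547683)), (np.float64(164.75290550870002), np.float64(245.82522736989745))]
```

```bash
cat >>h.py <<'E'
np.set_printoptions(precision=4,suppress=True)
YB=-0.108;B=np.array([.4283,-.0515,.083]);D=np.array([.5643,.127])
def rot(psi,tilt,ysign):
    z=np.array([np.cos(psi)*np.sin(tilt),np.sin(psi)*np.sin(tilt),-np.cos(tilt)])
    y=ysign*np.array([-np.sin(psi),np.cos(psi),0]);return np.column_stack([np.cross(y,z),y,z])
def to(G,R,back=0,R0=None,p0=None):
    "rows numbers for grasp point G, tool rotation R, retreated by back along tool z"
    s=arm.state()
    if R0 is None:R0=Rn.from_euler('xyz',s['ee_rot']).as_matrix()
    if p0 is None:p0=s['ee_pos']
    p=np.array(G)+R[:,2]*(arm.tcp_to_grasp-back)
    return R0.T@(p-p0)/.4, Rn.from_matrix(R0.T@R).as_rotvec()/(2*np.pi), p
AX=np.array([np.cos(YB)*np.cos(np.pi/6),np.sin(YB)*np.cos(np.pi/6),-.5])
GR=B+.038*AX;RG=rot(YB,np.radians(15),1)
E
python3 - <<'E'
from h import *
print([a for a in dir(arm) if a[0]!='_'])
print(GR); print(to(GR,RG,.13)); print(to(GR,RG,0,RG,GR+RG[:,2]*(arm.tcp_to_grasp-.13)))
E
```

```text
['MotionError', 'camera_model', 'close_job', 'get_image', 'state', 'tcp_to_grasp']
[ 0.461 -0.055  0.064]
(array([-1.0612, -1.444 ,  0.0347]), array([-0.005 , -0.0415, -0.0375]), array([ 0.4324, -0.0519,  0.1714]))
(array([ 0.   , -0.   ,  0.325]), array([0., 0., 0.]), array([ 0.4659, -0.0556,  0.0458]))
```

```bash
python3 -m inch '[[[-0.53,-0.72,-0.15],[0,0,0],1],[[-0.53,-0.72,-0.15],[0,0,0],1],[[-0.53,-0.72,-0.15],[0,0,0],1],[[-0.53,-0.72,-0.15],[0,0,0],1],[[-0.53,-0.72,-0.15],[0,0,0],1],[[-0.53,-0.72,-0.15],[0,0,0],1],[[-0.53,-0.72,-0.15],[0,0,0],1],[[-0.53,-0.72,-0.15],[0,0,0],1]]' 30; python3 -c "
from h import *
print(to(GR,RG,.13),arm.state()['joint_positions'])"
```

```text
time_s: 1.2
ee_pos: [0.3303, 0.2928, 0.2452]
ee_rot: [3.141, -0.0, 2.796]
force: [0.3, 0.4, -0.3]
opening: 0.0925
grasp_force: 0.0
(array([-0.532 , -0.7247,  0.1843]), array([-0.0049, -0.0415, -0.0376]), array([ 0.4324, -0.0519,  0.1714])) [ 0.6673 -0.4132  1.8179  0.0002  1.7367 -0.5581]
```

```bash
python3 -m inch '[[[-0.532,-0.725,0.184],[-0.005,-0.0415,-0.0376],1],[[-0.532,-0.725,0.184],[-0.005,-0.0415,-0.0376],1],[[-0.532,-0.725,0.184],[-0.005,-0.0415,-0.0376],1],[[-0.532,-0.725,0.184],[-0.005,-0.0415,-0.0376],1],[[-0.532,-0.725,0.184],[-0.005,-0.0415,-0.0376],1],[[-0.532,-0.725,0.184],[-0.005,-0.0415,-0.0376],1],[[-0.532,-0.725,0.184],[-0.005,-0.0415,-0.0376],1],[[-0.532,-0.725,0.184],[-0.005,-0.0415,-0.0376],1],[[-0.532,-0.725,0.184],[-0.005,-0.0415,-0.0376],1],[[-0.532,-0.725,0.184],[-0.005,-0.0415,-0.0376],1]]'; python3 -c "
from h import *
print(to(GR,RG,.0),arm.state()['joint_positions'])
cv2.imwrite('pics/w1.png',arm.get_image('wrist')[:,:,::-1])"
```

```text
time_s: 2.45
ee_pos: [0.4327, -0.051, 0.172]
ee_rot: [3.141, 0.262, 3.037]
force: [-0.4, -0.0, 0.1]
opening: 0.0932
grasp_force: 0.0
(array([ 0.0012, -0.0028,  0.3263]), array([0.0002, 0.0001, 0.0005]), array([ 0.4659, -0.0556,  0.0458])) [-0.194  -0.649   2.1015  0.0237  1.4277 -1.6601]
```

View pics/w1.png

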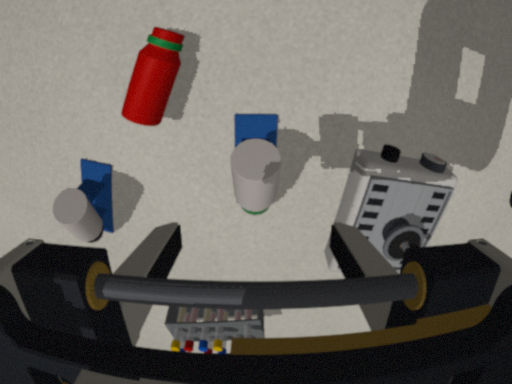

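The wrist view shows the green-ring bottle at (257,165), midway between the fingers (182 and 332) and lined up with them. Descend and grip.

```bash
python3 -m inch '[[[0,-0.002,0.1],[0,0,0],1],[[0,-0.002,0.2],[0,0,0],1],[[0,-0.002,0.27],[0,0,0],1],[[0,-0.002,0.326],[0,0,0],1],[[0,-0.002,0.326],[0,0,0],1],[[0,-0.002,0.326],[0,0,0],1]]'; python3 -m inch '[[[0,0,0],[0,0,0],0],[[0,0,0],[0,0,0],0],[[0,0,0],[0,0,0],-0.2],[[0,0,0],[0,0,0],-0.2],[[0,0,0],[0,0,0],-0.2],[[0,0,0],[0,0,0],-0.2],[[0,0,0],[0,0,0],-0.2],[[0,0,0],[0,0,0],-0.2]]' 30
```

```text
time_s: 3.25
ee_pos: [0.4664, -0.0563, 0.047]
ee_rot: [3.141, 0.263, 3.035]
force: [-0.2, -0.3, -0.3]
opening: 0.0929
grasp_force: 0.0
time_s: 4.25
ee_pos: [0.4666, -0.0561, 0.0463]
ee_rot: [3.14, 0.263, 3.034]
force: [2.6, 5.9, 2.2]
opening: 0.0399
grasp_force: 28.9
```

```bash
python3 -c "
from h import *
print(arm.state())
w=arm.get_image('wrist')[:,:,::-1];s=arm.get_image('top')[:,:,::-1]
a=cv2.resize(w[100:300,150:360],(400,400),interpolation=2);b=cv2.resize(arm.get_image('scene')[:,:,::-1][110:210,170:270],(400,400),interpolation=2)
cv2.imwrite('pics/g.png',cv2.convertScaleAbs(np.hstack([a,b]),alpha=1.6))"
```

```text
{'time_s': 4.25, 'joint_positions': array([-0.1907, -0.4991,  2.216 ,  0.0254,  1.1626, -1.6612]), 'joint_velocities': array([ 0.0013, -0.0006,  0.0009, -0.0006,  0.0003, -0.001 ]), 'joint_efforts': array([ -2.695 , -19.7392, -59.2979,  -1.7309,  -0.6262,  -0.1112]), 'ee_pos': array([ 0.4666, -0.0561,  0.0463]), 'ee_rot': array([3.1399, 0.2632, 3.0341]), 'force': array([2.592 , 5.8599, 2.174 ]), 'ft_torque': array([ 1.2211, -0.3665,  0.183 ]), 'grasp_force': 28.947150895721734, 'opening': 0.03992976972507061}
```

View pics/g.png

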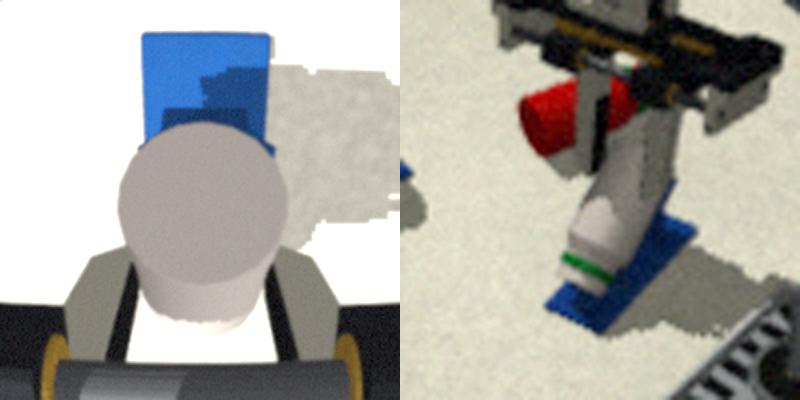

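The crop shows the fingers on either side of the body, but the opening reads 40 mm where the body is 50 mm. I'll check how the opening depends on the force.

```bash
python3 -m inch '[[[0,0,0],[0,0,0],-0.2],[[0,0,0],[0,0,0],-0.2],[[0,0,0],[0,0,0],-0.2],[[0,0,0],[0,0,0],-0.2]]' 12;python3 -m inch '[[[0,0,0],[0,0,0],0.3],[[0,0,0],[0,0,0],0.3]]' ;  python3 -m inch '[[[0,0,0],[0,0,0],-0.2],[[0,0,0],[0,0,0],-0.2],[[0,0,0],[0,0,0],-0.2],[[0,0,0],[0,0,0],-0.2]]' 12
```

```text
time_s: 4.9
ee_pos: [0.4667, -0.0562, 0.0464]
ee_rot: [3.14, 0.263, 3.034]
force: [3.6, 5.3, 3.1]
opening: 0.0412
grasp_force: 11.9
time_s: 5.15
ee_pos: [0.466, -0.0567, 0.0457]
ee_rot: [3.142, 0.262, 3.034]
force: [-1.2, 0.9, -0.5]
opening: 0.0566
grasp_force: 0.0
time_s: 5.65
ee_pos: [0.4666, -0.0562, 0.0462]
ee_rot: [3.14, 0.263, 3.034]
force: [2.4, 5.6, 2.2]
opening: 0.0412
grasp_force: 11.8
```

```bash
python3 -m inch '[[[-0.005,0,-0.018],[0,0,0],-0.3],[[-0.0097,0,-0.0362],[0,0,0],-0.3],[[-0.0097,0,-0.0362],[0,0,0],-0.3],[[-0.0097,0,-0.0362],[0,0,0],-0.3]]' 25; python3 -c "
from h import *
w=arm.get_image('wrist')[:,:,::-1]
a=cv2.resize(w[100:300,150:360],(400,400),interpolation=2);b=cv2.resize(arm.get_image('scene')[:,:,::-1][110:210,170:270],(400,400),interpolation=2)
cv2.imwrite('pics/g2.png',cv2.convertScaleAbs(np.hstack([a,b]),alpha=1.4))"
```

```text
time_s: 6.15
ee_pos: [0.466, -0.0567, 0.0607]
ee_rot: [3.141, 0.262, 3.034]
force: [-0.6, 0.5, -1.5]
opening: 0.0405
grasp_force: 23.7
```

View pics/g2.png

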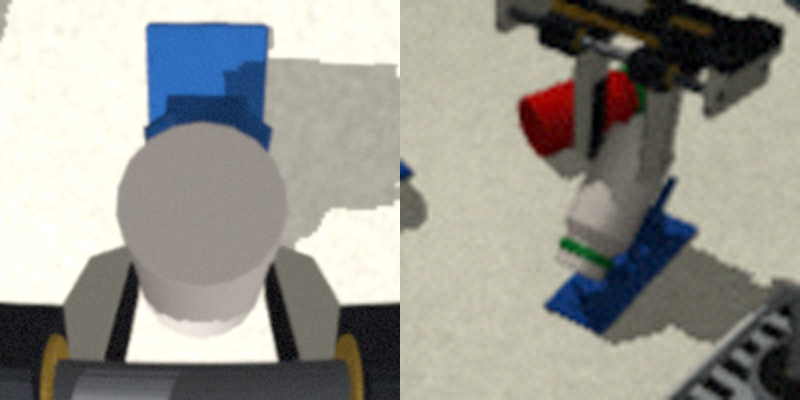

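Bottle lifted clear of the cradle, unchanged in the hand. Now I plan the transfer.

```bash
cat >>h.py <<'E'
# bottle in tool frame, from the grip pose
RGr=Rn.from_euler('xyz',[3.1399,.2632,3.0341]).as_matrix();PG=np.array([.4666,-.0561,.0463])
AXT=RGr.T@AX; MT=RGr.T@(B+.105*AX-PG)
def mouthgoal(M,R):  # returns numbers to bring mouth to M with tool rotation R
    s=arm.state();R0=Rn.from_euler('xyz',s['ee_rot']).as_matrix();p=np.array(M)-R@MT
    return R0.T@(p-s['ee_pos'])/.4,Rn.from_matrix(R0.T@R).as_rotvec()/(2*np.pi),p
PSI=np.arctan2(D[1],D[0])
def final_R(psi=PSI):
    # z-column tilt so that AXT maps to straight down, tool y = -horizontal
    t=np.arctan2(AXT[0],AXT[2]) # rotation in tool x-z plane
    best=min(np.linspace(0,1.5,15001),key=lambda a:(rot(psi,a,-1)@AXT)[2]);return rot(psi,best,-1),best
E
python3 - <<'E'
from h import *
R,a=final_R();print(AXT,MT,np.degrees(a),R@AXT)
Rm=rot(0,0.3,-1);print(mouthgoal([*D,.2],R))
E
python3 -m inch '[[[-0.03,0,-0.11],[0,0,0],-0.3],[[-0.0650,0,-0.24],[0,0,0],-0.3],[[-0.1035,0,-0.386],[0,0,0],-0.3],[[-0.1242,0,-0.4637],[0,0,0],-0.3],[[-0.1242,0,-0.4637],[0,0,0],-0.3]]'
```

```text
[-0.7061 -0.0016  0.7081] [-0.0464  0.0004  0.0289] 44.919891138256546 [-0.0004  0.0016 -1.    ]
(array([-0.3416,  0.4939, -0.4073]), array([-0.117 ,  0.0375,  0.4378]), array([0.5764, 0.1301, 0.2532]))
time_s: 6.88
ee_pos: [0.4667, -0.0569, 0.2552]
ee_rot: [-3.142, 0.265, 3.034]
force: [0.2, 0.3, -1.5]
opening: 0.0402
grasp_force: 23.7
```

```bash
python3 -c "
from h import *
R,a=final_R();print(mouthgoal([*D,.205],R))"
python3 -m inch '[[[-0.04,0.06,0],[-0.0146,0.0047,0.0547],-0.3],[[-0.08,0.12,0],[-0.029,0.009,0.11],-0.3],[[-0.11,0.18,0],[-0.058,0.019,0.219],-0.3],[[-0.11,0.24,0],[-0.058,0.019,0.219],-0.3],[[-0.11,0.24,0],[-0.058,0.019,0.219],-0.3],[[-0.11,0.24,0],[-0.058,0.019,0.219],-0.3],[[-0.11,0.24,0],[-0.058,0.019,0.219],-0.3],[[-0.11,0.24,0],[-0.058,0.019,0.219],-0.3],[[-0.11,0.24,0],[-0.058,0.019,0.219],-0.3]]'
python3 -c "
from h import *
R,a=final_R();print(mouthgoal([*D,.205],R),arm.state()['joint_positions'])"
```

```text
(array([-0.2169,  0.4941,  0.0511]), array([-0.1162,  0.0376,  0.4381]), array([0.5764, 0.1301, 0.2582]))
time_s: 8.0
ee_pos: [0.518, 0.0339, 0.2626]
ee_rot: [2.686, -0.235, 1.741]
force: [-0.1, -0.7, 0.2]
opening: 0.0404
grasp_force: 23.7
(array([0.2038, 0.1394, 0.1351]), array([-0.059 ,  0.0193,  0.2187]), array([0.5764, 0.1301, 0.2582])) [-0.221  -0.5411  1.9427  0.3755  1.395  -0.338 ]
```

```bash
python3 -m inch '[[[0.03,0.02,0.02],[-0.01,0.003,0.036],-0.3],[[0.06,0.04,0.04],[-0.02,0.006,0.073],-0.3],[[0.1,0.07,0.067],[-0.03,0.01,0.11],-0.3],[[0.14,0.096,0.093],[-0.041,0.0135,0.153],-0.3],[[0.17,0.116,0.113],[-0.05,0.0163,0.185],-0.3],[[0.2038,0.1394,0.1351],[-0.059,0.0193,0.2187],-0.3],[[0.2038,0.1394,0.1351],[-0.059,0.0193,0.2187],-0.3],[[0.2038,0.1394,0.1351],[-0.059,0.0193,0.2187],-0.3],[[0.2038,0.1394,0.1351],[-0.059,0.0193,0.2187],-0.3],[[0.2038,0.1394,0.1351],[-0.059,0.0193,0.2187],-0.3]]'
python3 -c "
from h import *
R,a=final_R();print(mouthgoal([*D,.205],R),arm.state()['joint_positions'])
b=cv2.resize(arm.get_image('scene')[:,:,::-1][130:250,200:320],(400,400),interpolation=2)
c=cv2.resize(arm.get_image('top')[:,:,::-1][130:250,180:300],(400,400),interpolation=2)
cv2.imwrite('pics/d.png',cv2.convertScaleAbs(np.hstack([b,c]),alpha=1.5))"
```

```text
time_s: 9.25
ee_pos: [0.5769, 0.1305, 0.2596]
ee_rot: [3.137, -0.785, 0.228]
force: [0.4, 0.4, 0.0]
opening: 0.0403
grasp_force: 23.7
(array([-0.0034,  0.0006,  0.0014]), array([-0.0001, -0.0001,  0.0008]), array([0.5764, 0.1301, 0.2582])) [ 0.1508 -0.6335  2.0913  0.064   0.9014  1.4762]
```

View pics/d.png

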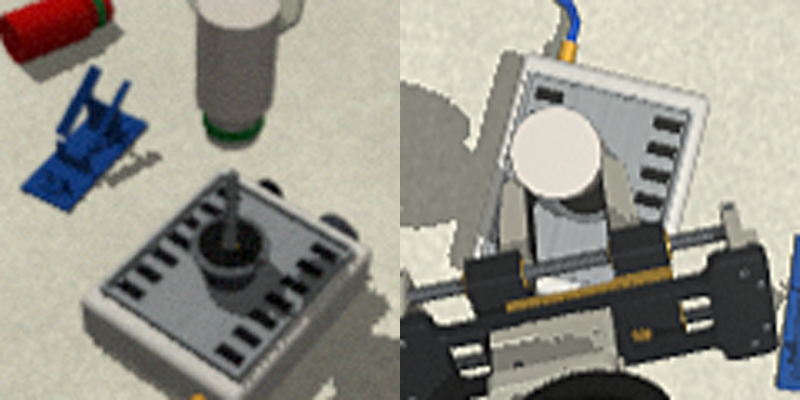

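The bottle hangs upright over the lance. In the scene half the ring centre is near (234,124) and the lance tip at (231,173). In the top half the base centre is at (556,153).

```bash
python3 -c "
from h import *
q=lambda u,v,a,b:((u+.5)/3.3333-.5+a,(v+.5)/3.3333-.5+b)
print('ring scene',atz('scene',q(234,124,200,130),.219),'tip scene',atz('scene',q(231.5,173,200,130),.163))
print('base top',atz('top',q(156,153,180,130),.31))
R,a=final_R();print(mouthgoal([*D,.205],R)[0], arm.state()['ee_pos'])"
```

```text
ring scene [0.5727 0.1319 0.219 ] tip scene [0.5652 0.1282 0.163 ]
base top [0.5641 0.1259 0.31  ]
[-0.004  -0.0003  0.0017] [0.5771 0.1301 0.2599]
```

```bash
python3 -c "
from h import *
m=arm.camera_model('scene')
def crop(x,y,z,r):
    t=np.linspace(0,6.28,60);P=np.c_[x+r*np.cos(t),y+r*np.sin(t),0*t+z]
    p=cv2.projectPoints(P,m['rvec'],m['tvec'],m['camera_matrix'],None)[0].reshape(-1,2);p=(p+.5-[200,130])*3.3333
    print(p.min(0),p.max(0))
M=[.565,.1285]
crop(*M,.205,.018);crop(*M,.210,.0205);crop(*M,.218,.0205);crop(*M,.231,.025)
im=arm.get_image('scene').astype(int);c=im[150:178,268];print([(150+i,tuple(v)) for i,v in enumerate(c.tolist())])
"
```

```text
[206.8999 111.423 ] [261.2682 150.1853]
[203.1748 103.463 ] [265.3915 147.6403]
[203.2469  94.7883] [265.951  139.0077]
[196.4091  75.732 ] [273.8551 129.7391]
[(150, (58, 55, 54)), (151, (60, 57, 55)), (152, (62, 60, 58)), (153, (57, 55, 52)), (154, (59, 57, 55)), (155, (61, 58, 54)), (156, (60, 59, 54)), (157, (63, 61, 58)), (158, (60, 58, 54)), (159, (63, 62, 57)), (160, (63, 59, 55)), (161, (60, 56, 53)), (162, (63, 59, 56)), (163, (58, 55, 49)), (164, (63, 61, 57)), (165, (65, 61, 55)), (166, (56, 52, 51)), (167, (48, 46, 40)), (168, (49, 50, 42)), (169, (26, 45, 30)), (170, (0, 31, 3)), (171, (0, 29, 8)), (172, (30, 42, 30)), (173, (54, 57, 50)), (174, (71, 68, 63)), (175, (114, 112, 104)), (176, (134, 131, 120)), (177, (134, 134, 120))]
```

Both views match the prediction within 1–2 mm, so lower away.

```bash
python3 -c "
from h import *
R,a=final_R()
for z in(.205,.16,.12,.095,.073,.070):print(z,mouthgoal([.5645,.127,z],R)[:2])"
```

```text
0.205 (array([-0.0036, -0.0004,  0.0021]), array([ 0.0001, -0.0002,  0.0003]))
0.16 (array([-0.0831, -0.0006,  0.0816]), array([ 0.0001, -0.0002,  0.0003]))
0.12 (array([-0.1538, -0.0008,  0.1524]), array([ 0.0001, -0.0002,  0.0003]))
0.095 (array([-0.198 , -0.001 ,  0.1966]), array([ 0.0001, -0.0002,  0.0003]))
0.073 (array([-0.2369, -0.0011,  0.2355]), array([ 0.0001, -0.0002,  0.0003]))
0.07 (array([-0.2422, -0.0011,  0.2408]), array([ 0.0001, -0.0002,  0.0003]))
```

```bash
python3 -m inch '[[[-0.025,0,0.023],[0,0,0],-0.3],[[-0.053,0,0.051],[0,0,0],-0.3],[[-0.083,0,0.081],[0,0,0],-0.3],[[-0.113,0,0.111],[0,0,0],-0.3],[[-0.143,0,0.141],[0,0,0],-0.3],[[-0.17,0,0.168],[0,0,0],-0.3],[[-0.19,0,0.188],[0,0,0],-0.3],[[-0.198,-0.001,0.196],[0,0,0],-0.3],[[-0.198,-0.001,0.196],[0,0,0],-0.3]]'
python3 -c "
from h import *
R,a=final_R()
for z in(.085,.073):print(z,mouthgoal([.5645,.127,z],R)[:2])"
```

```text
time_s: 10.52
ee_pos: [0.5764, 0.1306, 0.1485]
ee_rot: [3.141, -0.786, 0.222]
force: [-0.4, 0.1, -0.4]
opening: 0.0402
grasp_force: 23.7
0.085 (array([-0.0179,  0.0013,  0.0184]), array([ 0.0001, -0.0002,  0.0001]))
0.073 (array([-0.0392,  0.0013,  0.0396]), array([ 0.0001, -0.0002,  0.0001]))
```

```bash
python3 -m inch '[[[-0.007,0,0.007],[0,0,0],-0.3],[[-0.014,0,0.014],[0,0,0],-0.3],[[-0.021,0,0.021],[0,0,0],-0.3],[[-0.021,0,0.021],[0,0,0],-0.3]]'; python3 -m inch '[[[-0.005,0,0.005],[0,0,0],-0.3],[[-0.01,0,0.01],[0,0,0],-0.3],[[-0.01,0,0.01],[0,0,0],-0.3]]'; python3 -m inch '[[[-0.005,0,0.005],[0,0,0],-0.3],[[-0.007,0,0.007],[0,0,0],-0.3],[[-0.007,0,0.007],[0,0,0],-0.3]]' 30
```

```text
time_s: 11.02
ee_pos: [0.5765, 0.1306, 0.1369]
ee_rot: [3.141, -0.786, 0.222]
force: [0.2, -0.1, 2.6]
opening: 0.0402
grasp_force: 23.6
time_s: 11.4
ee_pos: [0.5765, 0.1306, 0.1313]
ee_rot: [3.141, -0.786, 0.222]
force: [-0.0, 1.1, 6.5]
opening: 0.0404
grasp_force: 23.5
time_s: 11.78
ee_pos: [0.5768, 0.1306, 0.128]
ee_rot: [3.141, -0.787, 0.222]
force: [0.8, 0.3, 7.4]
opening: 0.0408
grasp_force: 28.1
```

```bash
for i in 1 2; do python3 -m inch '[[[-0.0018,0,0.0018],[0,0,0],-0.3],[[-0.0018,0,0.0018],[0,0,0],-0.3],[[-0.0018,0,0.0018],[0,0,0],-0.3]]' | grep -E "pos|force:|time"; done
```

```text
time_s: 12.15
ee_pos: [0.5769, 0.1307, 0.1272]
force: [-0.1, 0.1, 7.6]
grasp_force: 28.1
time_s: 12.52
ee_pos: [0.5772, 0.1307, 0.1268]
force: [0.2, 1.0, 10.8]
grasp_force: 28.0
```

```bash
for i in 1; do python3 -m inch '[[[-0.0018,0,0.0018],[0,0,0],-0.3],[[-0.0018,0,0.0018],[0,0,0],-0.3],[[-0.0018,0,0.0018],[0,0,0],-0.3]]' | grep -E "pos|force:|time"; done;  python3 -m inch '[[[-0.0014,0,0.0014],[0,0,0],-0.3],[[-0.0014,0,0.0014],[0,0,0],-0.3],[[-0.0014,0,0.0014],[0,0,0],-0.3],[[-0.0014,0,0.0014],[0,0,0],-0.3]]'
python3 -c "
from h import *
b=cv2.resize(arm.get_image('scene')[:,:,::-1][150:230,240:320],(400,400),interpolation=2)
c=cv2.resize(arm.get_image('top')[:,:,::-1][130:250,180:300],(400,400),interpolation=2)
cv2.imwrite('pics/e.png',cv2.convertScaleAbs(np.hstack([b,c]),alpha=1.7))"
```

```text
time_s: 12.9
ee_pos: [0.5776, 0.1308, 0.1268]
force: [1.0, 0.3, 13.1]
grasp_force: 27.9
time_s: 13.4
ee_pos: [0.5779, 0.1308, 0.1266]
ee_rot: [3.14, -0.792, 0.222]
force: [0.5, 1.2, 16.1]
opening: 0.04
grasp_force: 27.8
```

View pics/e.png

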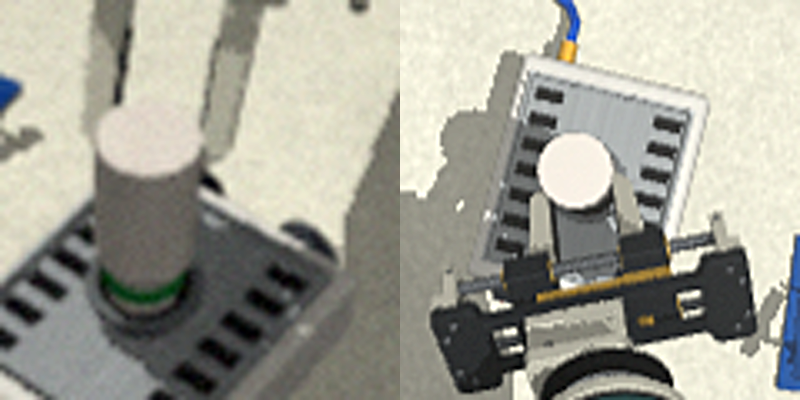

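The bottle stands straight on the collar. The gap is closed: height stopped at 0.1267 m while the force climbed to 16 N. Hold.

```bash
for i in 1 2; do python3 -m inch '[[[0,0,0],[0,0,0],-0.3],[[0,0,0],[0,0,0],-0.3],[[0,0,0],[0,0,0],-0.3],[[0,0,0],[0,0,0],-0.3],[[0,0,0],[0,0,0],-0.3],[[0,0,0],[0,0,0],-0.3],[[0,0,0],[0,0,0],-0.3],[[0,0,0],[0,0,0],-0.3],[[0,0,0],[0,0,0],-0.3],[[0,0,0],[0,0,0],-0.3],[[0,0,0],[0,0,0],-0.3],[[0,0,0],[0,0,0],-0.3]]'; done; python3 -c "
from station import arm
print(arm.state()['force'],arm.close_job())"
```

```text
time_s: 15.0
ee_pos: [0.5779, 0.1308, 0.1266]
ee_rot: [3.14, -0.792, 0.222]
force: [1.5, 0.8, 15.6]
opening: 0.0402
grasp_force: 27.8
time_s: 16.5
ee_pos: [0.5779, 0.1308, 0.1267]
ee_rot: [3.14, -0.792, 0.222]
force: [0.2, 1.3, 16.9]
opening: 0.0403
grasp_force: 27.8
the job is handed in; nothing more can be done
[ 0.18013857  1.27655483 16.90907219] None
```

The green-ringed bottle is upside down on the lance, straight and still gripped. It pressed the collar down to its stop at about 16 N for 3 s, and I handed the job in at 16.5 s; no verdict came back.

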